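# Open the double-door sweet cabinet for restocking

## Task

Open the sweet cabinet for restocking: press the yellow thumb button on the red door so that it springs ajar and swing the red door wide open while the white door, which it overlaps, is still shut; then swing the white door wide open too. Leave both doors standing about square to the front of the cabinet, and do not knock about the tubs, jar, tin and scoop standing around it.

Things in the scene. Friction and masses are not known exactly. Their poses are not given: they have to be found in the camera images.
- cabinet: fixed clear acrylic cabinet with black trim, 340 wide (y), 160 deep (x), 210 mm high. Origin: at table height, mid-width, in the plane of the backs of the closed doors; x points into the cabinet (the doors face -x, to the robot, and open that way), y to the left seen from the robot, z up. Doors 12 mm thick (x -12 to 0), 15 to 180 mm high.
- guard_edge (a point): mid front edge (brass-coloured) of a fixed clear guard shelf that overhangs the doors: cabinet x = -62, y = 0, z = 320 mm (its underside), full width, 6 mm thick, reaching back over the cabinet. It stops a tool pointing straight down at the handles or button: come from the robot's side with the tool tilted 25 to 40 degrees.
- leaf_a (a joint): angle of the red latched door (rad): 0 shut, grows as it opens to the robot, stop at 1.75. Hinged at its left (+y) edge; 155 mm wide, 0.4 kg, friction about 0.04 N m, stays where left. A brass strip on its free edge overlaps the white door's front by 18 mm. Unlatched, a spring plunger pushes it ajar to about 0.3 rad.
- leaf_b (a joint): angle of the white overlapped door (rad): 0 shut, grows as it opens to the robot, stop at 1.75. Hinged at its right (-y) edge; 155 mm wide, 0.4 kg, friction about 0.04 N m, stays where left. No latch or spring, but it cannot open until the red door is out of its way.
- button (a joint): travel of the thumb button (m): 0 up, 0.010 fully down. Pressed straight down; sprung, 1.5 N at the start, 5 N fully down. From about 0.007 its bolt is clear of the fixed keeper and the red door springs ajar, even while the button is held down.
- button_top (a point): centre of the flat top of the round yellow thumb button, 32 mm across, 166 mm above the table, on a black housing on the red door; cabinet x = -45, y = +110 mm when shut. Moves with the door. A steel bolt rises 23 mm behind it, up behind a fixed keeper bracket (cabinet x -35 to 15, y 93 to 127, z 204 to 222 mm).
- leaf_a_hinge (a point): point on the red door's hinge line (vertical), 100 mm above the table, cabinet x = -6, y = +157 mm.
- leaf_b_hinge (a point): point on the white door's hinge line (vertical), 100 mm above the table, cabinet x = -6, y = -157 mm.
- leaf_a_handle (a point): middle of the red door's handle, an upright round black bar 12 mm in diameter, from 80 to 185 mm high; this point is on its centre line 165 mm up. Bar centre line 40 mm out from the door's front face, 122 mm from the hinge along the door; at cabinet x = -52, y = +35 mm when shut. 8 mm rods at 90 and 125 mm high join it to the door.
- leaf_b_handle (a point): middle of the white door's handle, the same kind of bar (34 mm free between bar and door), 40 mm out from the front face, 112 mm from the hinge along the door; at cabinet x = -52, y = -45 mm when shut, 165 mm above the table.
- tub_pink: loose clear open tub of pink sweets, 110 x 90 x 60 mm high (long along its x), about 0.45 kg; origin under its centre. Left of the cabinet. Bystander: leave alone.
- tub_green: loose clear open tub of green sweets, 110 x 90 x 60 mm high (long along its x), about 0.45 kg; origin under its centre. Right of the cabinet. Bystander: leave alone.
- tub_yellow: loose clear open tub of yellow sweets, 110 x 90 x 60 mm high (long along its x), about 0.45 kg; origin under its centre. On one near corner of the table. Bystander: leave alone.
- jar: loose amber glass jar with a red cap, 90 mm in diameter, 150 mm high; origin under its centre. Bystander: leave alone.
- tin: loose blue tin, 84 mm in diameter, 110 mm high; origin under its centre. Bystander: leave alone.
- scoop: loose long spoon for serving, 180 mm, lying flat; origin near its middle. Bystander: leave alone.

How it is judged:
By the outcome, as a careful person would: the job done as asked, in the order asked, and still so for the second after the job is handed in, with the robot touching nothing.
It also fails if it takes over 67 s, if anything falls off the work surface, if the arm or the gripper's body presses on something with over 40 N, if the wrist force passes 120 N, or if a joint passes its speed limit or range.

## Robot

A 6-joint arm with a two-finger parallel gripper is mounted at the origin on the work surface. World frame = base frame: x ahead of the robot, y to its left, z up, the work surface at z = 0. Lengths are in mm, angles in rad, forces in N, time in s.
With the tool pointing down it reaches from about 350 to 775 mm from the base axis. Payload 7.3 kg.
Tool frame: the origin (TCP) lies at the very end of the fingers, on their centre line; the grasp point (between the pads) lies 19 mm behind it (tcp_to_grasp is the z of the grasp point in the tool frame, in mm); z points along the fingers, y is the line along which they close (so a half turn about z gives the same grasp; the last joint's range is limited). The gripper opens to 92 mm and grips with 3 to 60 N. Pads are 19 mm wide; open, the fingers measure 130 mm over their backs; the gripper's body (75 mm by 190 mm) begins 47 mm behind the grasp point.
Start: joints at [-1.262, 0.342, 1.524, -0, 1.275, -0.146], TCP at [230.647, -471.642, 226.741] pointing down, gripper open.
Joint ranges: [-2.53, 2.53], [-0.77, 2.02], [0.04, 2.7], [-1, 4.14], [0.28, 2.66], [-3.11, 3.11]. Speed limits (rad/s): [2.57, 2.57, 3.14, 3.14, 3.14, 3.14].

## Interface

Orientations are given as [roll, pitch, yaw] about the fixed x, y, z axes, in that order (R = Rz(yaw) Ry(pitch) Rx(roll)).
In Python, from plant import get_obs, capture, camera_model, close_job, search_frame, regions_of, pinpoint, tcp_to_grasp gives the robot as it stands. The module is installed in compiled form; this text tells all that it offers.
- The arm moves only by the shell command python3 -m pendant 'ROWS'. ROWS is JSON, one flat list of numbers, 7 for each row, row after row: the shift along the tool's x, y, z in units of 30 mm (1.0 is 30 mm), then the turn, a rotation vector about the tool's x, y, z in units of 4 degrees (1.0 is 4 degrees), then the closure, from -1 (fully open) to 1 (shut), so that 0 is half open. In form: [dx, dy, dz, wx, wy, wz, gripper, dx, dy, dz, wx, wy, wz, gripper, ...]. A call has 1 to 12 rows; each row shifts and turns the commanded pose from where the row before left it, along the tool's axes as they then stand; what a row does not reach is not made up. A row lasts 1/10 s, in which the tool goes at most 50 mm and 8.59 degrees, less where a joint would pass 70% of its speed; a pose out of reach is approached as far as the arm can. A call with a number of a shift or a turn outside -1 to 1 is refused whole. A call with a gripper value outside its range is refused whole. The fingers move at their own pace and stop on an object; the grip force is fixed at half the most. Time passes only in rows, so rows that do not move let the fingers close. It gives the time, the measured TCP pose, the force, the opening and the grip force at its end, in the units of the state.
- get_obs(): the state, without advancing time (a new reading comes with each control period).
- capture(name): name is "scene" or "top"; returns the picture (384x512x3 uint8, red, green, blue); there is no depth.
- camera_model(name): a dict with "fov_y" (degrees; the focal length in pixels is half the picture's height over the tangent of half this angle, whatever the lens; pixels are square), "cx", "cy" (the principal point, pixels), "pose" (4x4, takes a point from camera to world coordinates). Camera axes: x right, y up, looking along -z (the intrinsics and any distortion apply to the point x, -y, -z); pixel columns grow to the right and rows downward; lengths in mm; the calibration is good to about 2 mm. A picture is of the moment at which its call begins. camera_model takes no time and is no camera call.
- close_job(): hands the job in; it is judged then, once.
Trained networks look in the newest picture that a camera, given by its name, has taken for a name from the list of things; names that differ only in an ending like _2 or _b are one class to them, and where a whole thing is asked for, a point or a joint stands for the part that bears it (a point fixed in the world has none). Each returns a list of dicts, best first, with "score" (0 to 1); they miss things now and then, are a little off and sometimes report something else, mostly with a low value. They report only what shows in the picture. A call takes as long as a camera call.
- search_frame(camera, thing): "location" ([column, row] in pixels, amid what is visible of it).
- regions_of(camera, thing): "pixels" (384x512 bool, what is visible of it) and "location" ([column, row] in pixels, amid what is visible of it).
- pinpoint(camera, thing): "location" ([column, row] in pixels: a listed point, or the origin of a listed thing).
The state is a dict: "time": time; "joint_positions": joint angles; "dq": joint speeds; "tau": joint torques, N m; "tool_pos": TCP position; "tcp_rot": TCP orientation; "contact_force": force on the tool from outside, world axes, zero at the start; "moment": the same for the moment, N m; "grip_width": finger opening in mm; "finger_force": force on a finger pad.
Only numpy, scipy, OpenCV 4.12 (cv2) and the standard library are available. Lean on these libraries where they do the work, as an engineer would, in place of code of your own. Each camera call takes 0.05 s, during which the arm holds its last target. There are 200 camera calls.

## Working session

There is one attempt and no reset: what is moved stays moved. The work goes in short steps, Python scripts to look and compute and a shell command to move; the robot and the scene stay as the last step left them, time stands still between calls to the robot, and variables do not carry over. Pictures are saved under pics/ and viewed, at most 10 in all, crops included, and the job is handed in when it is done.

```bash
mkdir -p pics; ls
cat > h.py <<'E'
import numpy as np, cv2
from scipy.spatial.transform import Rotation as R
from plant import *
def ray(cam,px):
    m=camera_model(cam); f=192/np.tan(np.radians(m["fov_y"])/2)
    d=np.array([(px[0]-m["cx"])/f,-(px[1]-m["cy"])/f,-1.]); P=np.array(m["pose"])
    return P[:3,3],P[:3,:3]@d
def atz(cam,px,z):
    o,d=ray(cam,px); return o+d*(z-o[2])/d[2]
def proj(cam,p):
    m=camera_model(cam); f=192/np.tan(np.radians(m["fov_y"])/2); P=np.array(m["pose"])
    c=P[:3,:3].T@(np.array(p)-P[:3,3]); return np.array([m["cx"]+f*c[0]/-c[2],m["cy"]-f*c[1]/-c[2]])
def save(cam,n):
    im=capture(cam); cv2.imwrite(f"pics/{n}.png",im[:,:,::-1]); return im
E
python3 - <<'E'
from h import *
s=save("scene","s0");t=save("top","t0")
cv2.imwrite("pics/c0.png",cv2.resize(np.vstack([s,t])[:,:,::-1],(400,600)) if 0 else np.hstack([cv2.resize(s,(400,300)),cv2.resize(t,(400,300))])[:,:,::-1])
for c in ("scene","top"):
    print(c,{k:np.round(v,2).tolist() for k,v in camera_model(c).items()})
    for n,z in dict(button_top=166,leaf_a_hinge=100,leaf_b_hinge=100,leaf_a_handle=165,leaf_b_handle=165,guard_edge=320,cabinet=0,jar=0,tin=0,tub_pink=0,tub_green=0,tub_yellow=0,scoop=0).items():
        for r in pinpoint(c,n)[:3 if 'tub' in n else 1]: print(n,np.round(r["score"],2),np.round(r["location"],1),np.round(atz(c,r["location"],z)))
E
```

```text
pics
scene {'fov_y': 44.61, 'cx': 252.29, 'cy': 191.86, 'pose': [[-0.9, 0.42, -0.14, 335.06], [-0.44, -0.85, 0.29, 411.07], [0.01, 0.32, 0.95, 1558.43], [0.0, 0.0, 0.0, 1.0]]}
button_top 0.75 [233.1 178.5] [611. -25. 166.]
leaf_a_hinge 0.86 [180.7 226.9] [699. 176. 100.]
leaf_b_hinge 0.68 [242.1 155.3] [ 635. -134.  100.]
leaf_a_handle 0.93 [216.8 201.6] [622.  65. 165.]
leaf_b_handle 0.83 [230.8 181.6] [613. -13. 165.]
guard_edge 0.82 [222.3 175. ] [613.  27. 320.]
cabinet 0.64 [212.8 196.3] [678.  14.   0.]
jar 0.65 [319.2 107.2] [ 486. -474.    0.]
tin 0.97 [200.9 355.8] [464. 496.   0.]
tub_pink 0.85 [159.8 260.6] [730. 293.   0.]
tub_pink 0.21 [262.9 142.4] [ 611. -250.    0.]
tub_green 0.9 [259.2 139.8] [ 628. -254.    0.]
tub_yellow 0.77 [347.9 157. ] [ 311. -336.    0.]
scoop 0.8 [270.1 322.2] [314. 308.   0.]
top {'fov_y': 45.07, 'cx': 262.58, 'cy': 193.51, 'pose': [[-0.02, 0.99, -0.17, 219.16], [-1.0, -0.02, 0.01, 20.39], [0.01, 0.17, 0.99, 1894.25], [0.0, 0.0, 0.0, 1.0]]}
button_top 0.54 [184.9 249.9] [312. 290. 166.]
leaf_a_hinge 0.96 [216.6 156.9] [682. 178. 100.]
leaf_b_hinge 0.65 [291.8 167.3] [ 634. -121.  100.]
leaf_a_handle 0.83 [246.4 167.9] [620.  58. 165.]
leaf_b_handle 0.67 [266.4 169.6] [612. -18. 165.]
guard_edge 0.73 [253.4 163.4] [600.  30. 320.]
cabinet 0.9 [256.7 163.9] [674.  18.   0.]
jar 0.86 [378.8 205.8] [ 487. -485.    0.]
tin 0.86 [142.  212.6] [477. 494.   0.]
tub_pink 0.79 [192.5 153. ] [726. 288.   0.]
tub_green 0.68 [324.8 177.4] [ 611. -266.    0.]
tub_green 0.48 [344.6 250.5] [ 306. -333.    0.]
scoop 0.53 [184.7 252.2] [312. 317.   0.]
```

```bash
python3 -c "
from plant import *
print(get_obs(),tcp_to_grasp)"
```

```text
{'time': 1.4, 'joint_positions': array([-1.26199286e+00,  3.41994831e-01,  1.52407663e+00, -2.88015092e-05,
        1.27537317e+00, -1.45981506e-01]), 'dq': array([ 0.00051348, -0.00014296,  0.00083447, -0.00047025, -0.00040402,
       -0.00015353]), 'tau': array([ 6.24095828e-04, -4.31133413e+01, -2.44478953e+01,  7.18501210e-02,
        4.83006996e-02, -1.19226459e-05]), 'tool_pos': array([ 230.6484434 , -471.66214546,  226.75136617]), 'tcp_rot': array([3.14145021e+00, 4.87940582e-05, 4.54793357e-01]), 'contact_force': array([0.12836574, 0.93843636, 0.72337291]), 'moment': array([-0.05104727, -0.00281806, -0.03972185]), 'finger_force': 0.0, 'grip_width': 92.01859708772638} -18.8
```

Run:
```python
from h import *
s=cv2.imread("pics/s0.png");t=cv2.imread("pics/t0.png")
a=cv2.resize(s[120:270,140:300],(640,600),interpolation=3)
b=cv2.resize(t[125:215,180:340],(800,450),interpolation=3)
cv2.imwrite("pics/a.png",a);cv2.imwrite("pics/b.png",b)
# fit cabinet pose
from scipy.optimize import least_squares
pts=dict(leaf_a_hinge=(-6,157,100),leaf_b_hinge=(-6,-157,100),leaf_a_handle=(-52,35,165),leaf_b_handle=(-52,-45,165),guard_edge=(-62,0,320),button_top=(-45,110,166),cabinet=(0,0,0))
obs=[]
for c in("scene","top"):
    capture(c)
    for n,p in pts.items():
        r=pinpoint(c,n)
        for k in r[:1]: obs.append((c,n,p,k["location"]))
def W(v,p): 
    q=R.from_euler('z',v[2]).as_matrix(); return q@np.array(p)+[v[0],v[1],0]
f=lambda v:np.concatenate([proj(c,W(v,p))-l for c,n,p,l in obs])
r=least_squares(f,[660,20,-.18],loss="soft_l1",f_scale=1.5)
print(r.x,np.degrees(r.x[2]))
for o,e in zip(obs,f(r.x).reshape(-1,2)): print(o[0],o[1],e.round(1))
for n,p in pts.items(): print(n,W(r.x,p).round(),proj("scene",W(r.x,p)).round(),proj("top",W(r.x,p)).round())
```

```text
[ 6.68683240e+02  2.36866804e+01 -1.08351071e-01] -6.208059089376571
scene leaf_a_hinge [ -17.3 -122.9]
scene leaf_b_hinge [-1.7  0.7]
scene leaf_a_handle [-0.8 -0.7]
scene leaf_b_handle [ 1.4 -3.3]
scene guard_edge [2.9 1.4]
scene button_top [ 2.  -0.5]
scene cabinet [-1.4  2.2]
top leaf_a_hinge [-2.1  2.4]
top leaf_b_hinge [-0.2  0.4]
top leaf_a_handle [ 0.4 -1.5]
top leaf_b_handle [-1.   0.9]
top guard_edge [0.2 2. ]
top button_top [ 1.4 -0.4]
top cabinet [-0.4 -2. ]
leaf_a_hinge [680. 180. 100.] [185. 231.] [216. 157.]
leaf_b_hinge [ 646. -132.  100.] [239. 155.] [294. 164.]
leaf_a_handle [621.  64. 165.] [217. 201.] [245. 168.]
leaf_b_handle [612. -15. 165.] [231. 181.] [266. 170.]
guard_edge [607.  30. 320.] [224. 177.] [253. 161.]
button_top [636. 138. 166.] [202. 220.] [226. 164.]
cabinet [669.  24.   0.] [214. 200.] [255. 165.]
```

View pics/a.png

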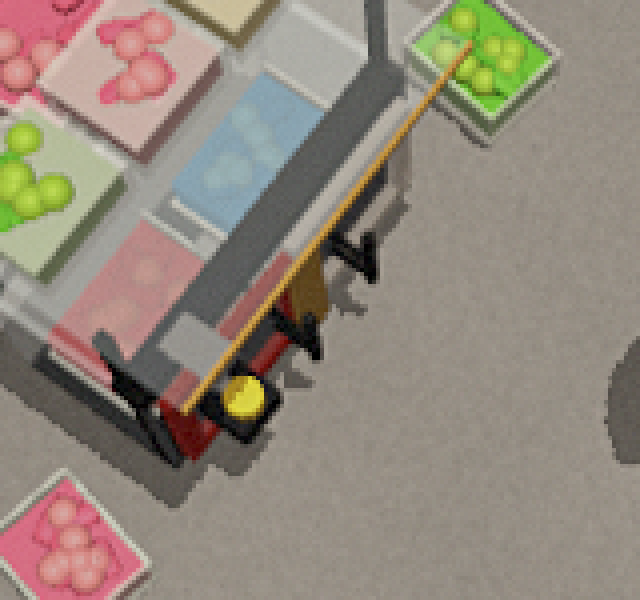

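View pics/b.png

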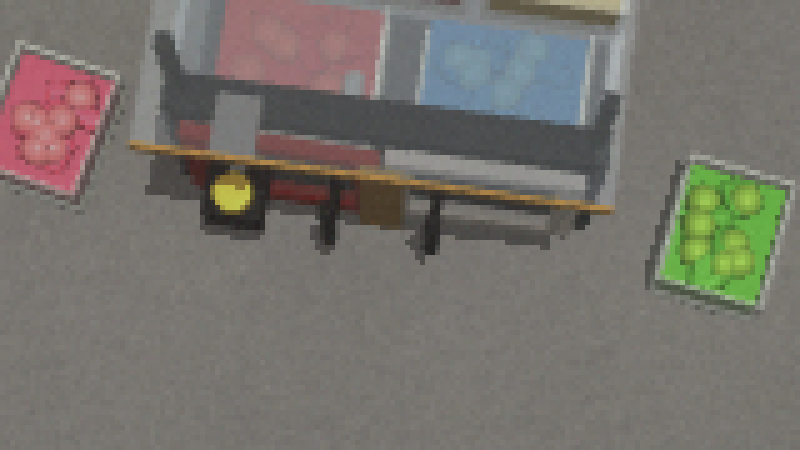

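View pics/c0.png

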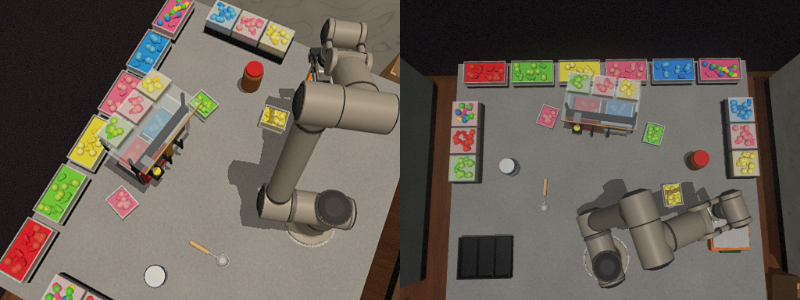

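Run:
```python
from h import *
from scipy.optimize import least_squares
obs=[("scene","btn",(-45,110,166),(200.75,219.2)),("top","btn",(-45,110,166),(226.4,164)),
("scene","gl",(-62,170,323),(186.2,222.5)),("scene","gr",(-62,-170,323),(257.5,130.75)),
("top","gl",(-62,170,323),(206,154.2)),("top","gr",(-62,-170,323),(302.6,167.2)),
("scene","ha",(-52,35,165),(216.8,201.6)),("top","ha",(-52,35,165),(246.4,167.9)),
("scene","hb",(-52,-45,165),(230.8,181.6)),("top","hb",(-52,-45,165),(266.4,169.6))]
W=lambda v,p:R.from_euler('z',v[2]).as_matrix()@np.array(p)+[v[0],v[1],0]
f=lambda v:np.concatenate([proj(c,W(v,p))-l for c,n,p,l in obs])
r=least_squares(f,[660,20,-.18],loss="soft_l1",f_scale=1)
print(r.x,np.degrees(r.x[2]))
for o,e in zip(obs,f(r.x).reshape(-1,2)): print(o[0],o[1],e.round(1))
v=r.x
a=cv2.imread("pics/a.png");b=cv2.imread("pics/b.png")
P=[(-62,170,323),(-62,-170,323),(-45,110,166),(-52,35,185),(-52,35,80),(-52,-45,185),(-52,-45,80),(-35,93,222),(-35,127,222),(-12,155,180),(-12,-155,180),(-12,-155,15),(-12,155,15)]
for p in P:
    x=(proj("scene",W(v,p))+.5-[140,120])*4; cv2.drawMarker(a,tuple(int(q) for q in x),(255,255,0),0,10)
    x=(proj("top",W(v,p))+.5-[180,125])*5; cv2.drawMarker(b,tuple(int(q) for q in x),(255,255,0),0,10)
cv2.imwrite("pics/ab.png",np.hstack([cv2.resize(a[:,20:520],(400,480)),cv2.resize(b[100:340,50:650],(400,480))]) if 0 else np.vstack([cv2.resize(b[:300],(640,240)),a[200:560]]))
```

```text
[ 6.69571721e+02  1.95272042e+01 -1.48880428e-01] -8.53022019870702
scene btn [-0.1 -1.1]
top btn [-0.1 -1.3]
scene gl [0.5 1.2]
scene gr [0.3 0.2]
top gl [-0.5  0.4]
top gr [-0.5 -0.3]
scene ha [ 0.2 -1.2]
top ha [-1.  -0.9]
scene hb [ 1.1 -0.9]
top hb [-0.3  0.1]
```

View pics/ab.png

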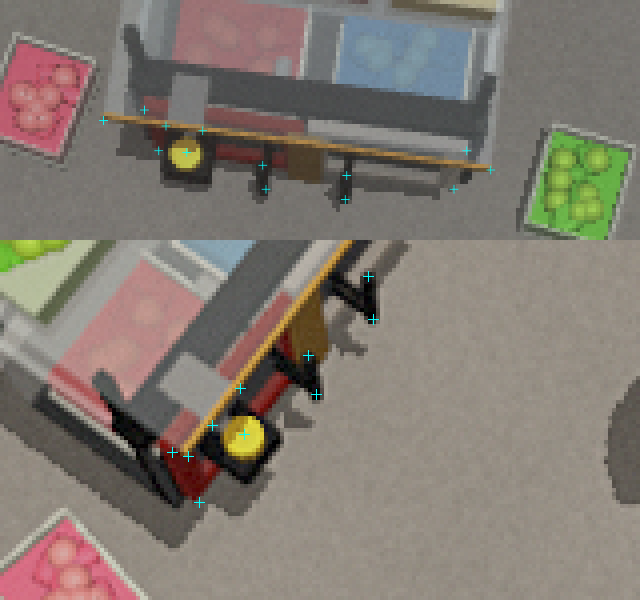

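```bash
cat >> h.py <<'E'
C=np.array([667.5,19.5,0]); CY=np.radians(-8.5)
def cw(p): return R.from_euler('z',CY).apply(p)+C
def wc(p): return R.from_euler('z',-CY).apply(np.array(p)-C)
def bar(leaf,th,z=0):
    s=1 if leaf=='a' else -1; L=122 if leaf=='a' else 112
    return np.array([-6-L*np.sin(th)-46*np.cos(th), s*(157-L*np.cos(th)+46*np.sin(th)), z])
def plan(p,tilt,yaw=0,grasp=False,cur=None):
    """p cabinet mm target of TCP (or grasp point); prints rotation (units) then shift (units) in the final frame"""
    o=get_obs(); R0=R.from_euler('xyz',o["tcp_rot"]); R1=R.from_euler('xyz',[np.pi,-np.radians(tilt),CY+np.radians(yaw)])
    t=cw(p)+(R1.apply([0,0,18.8]) if grasp else 0)
    w=np.degrees((R0.inv()*R1).as_rotvec())/4; d=R1.inv().apply(t-o["tool_pos"])/30
    print("t",round(o["time"],2),"cab",wc(o["tool_pos"]).round(1),"rot",w.round(2),"shift",d.round(2),"n",round(np.linalg.norm(d),1))
E
python3 -c "
from h import *
plan([-170,110,260],30)"
```

```text
t 2.2 cab [-359.5 -550.3  226.7] rot [-2.26  7.27  8.44] shift [  6.02 -22.01   2.2 ] n 22.9
```

```bash
python3 -m pendant '[0,0,-0.1,-0.19,0.61,0.70,0, 0,0,-0.1,-0.19,0.61,0.70,0.5, 0,0,0,-0.19,0.61,0.70,1, 0,0,0,-0.19,0.61,0.70,1, 0,0,0,-0.19,0.61,0.70,1, 0,0,0,-0.19,0.61,0.70,1, 0,0,0,-0.19,0.61,0.70,1, 0,0,0,-0.19,0.61,0.70,1, 0,0,0,-0.19,0.61,0.70,1, 0,0,0,-0.19,0.61,0.70,1, 0,0,0,-0.19,0.61,0.70,1, 0,0,0,-0.19,0.61,0.70,1]' && python3 -c "
from h import *
plan([-170,110,260],30)"
```

```text
time: 3.4
tool_pos: [230.4, -471.8, 232.9]
tcp_rot: [3.141, -0.529, -0.148]
contact_force: [0.0, 0.2, -0.6]
grip_width: 2.0
finger_force: 0.0
t 3.4 cab [-359.7 -550.5  232.9] rot [ 0.01 -0.08  0.01] shift [  5.93 -22.02   2.38] n 22.9
```

```bash
python3 -m pendant '[0.1,-0.92,-0.1,0,0,0,1, 0.2,-0.92,0,0,0,0,1, 0.25,-0.92,0.1,0,0,0,1, 0.25,-0.92,0.1,0,0,0,1, 0.25,-0.92,0.1,0,0,0,1, 0.25,-0.92,0.1,0,0,0,1, 0.25,-0.92,0.1,0,0,0,1, 0.25,-0.92,0.1,0,0,0,1, 0.25,-0.92,0.1,0,0,0,1, 0.25,-0.92,0.1,0,0,0,1, 0.25,-0.92,0.1,0,0,0,1, 0.25,-0.92,0.1,0,0,0,1]' && python3 -m pendant '[0.25,-0.92,0.1,0,0,0,1, 0.25,-0.92,0.1,0,0,0,1, 0.25,-0.92,0.1,0,0,0,1, 0.25,-0.92,0.1,0,0,0,1, 0.25,-0.92,0.1,0,0,0,1, 0.25,-0.92,0.1,0,0,0,1, 0.25,-0.92,0.1,0,0,0,1, 0.25,-0.92,0.1,0,0,0,1, 0.25,-0.92,0.1,0,0,0,1, 0.25,-0.92,0.1,0,0,0,1, 0.25,-0.92,0.2,0,0,0,1, 0.25,-0.92,0.2,0,0,0,1]' && python3 -c "
from h import *
plan([-44,110,180],30)"
```

```text
time: 4.6
tool_pos: [364.2, -155.5, 251.7]
tcp_rot: [3.14, -0.528, -0.146]
contact_force: [0.6, -0.4, 0.1]
grip_width: 0.3
finger_force: 0.0
time: 5.8
tool_pos: [510.4, 158.2, 260.2]
tcp_rot: [3.141, -0.528, -0.145]
contact_force: [0.4, -0.2, -0.6]
grip_width: 0.4
finger_force: 0.0
t 5.8 cab [-175.9  113.9  260.2] rot [-0.01 -0.06  0.04] shift [2.47 0.13 4.51] n 5.1
```

```bash
python3 -m pendant '[0.3,0,0.5,0,0,0,1, 0.35,0.03,0.6,0,0,0,1, 0.35,0.03,0.65,0,0,0,1, 0.35,0.03,0.65,0,0,0,1, 0.35,0.03,0.65,0,0,0,1, 0.35,0,0.65,0,0,0,1, 0.3,0,0.5,0,0,0,1, 0.12,0,0.3,0,0,0,1, 0,0,0,0,0,0,1]'
python3 - <<'E'
from h import *
plan([-44,110,160],30)
s=save("scene","s1");t=save("top","t1")
cv2.imwrite("pics/c1.png",np.vstack([cv2.resize(s[150:270,140:300],(400,300),interpolation=3),cv2.resize(t[125:215,180:300],(400,300),interpolation=3)])[:,:,::-1])
for c in("scene","top"): print(proj(c,cw([-45,110,166])))
E
```

```text
time: 6.7
tool_pos: [640.1, 133.6, 179.5]
tcp_rot: [3.14, -0.526, -0.146]
contact_force: [0.2, 0.2, 0.3]
grip_width: 0.4
finger_force: 0.0
t 6.7 cab [-44.  108.8 179.5] rot [ 0.01 -0.03  0.03] shift [-0.33 -0.04  0.56] n 0.7
[201.30190902 218.39861204]
[226.27346461 163.23665195]
```

View pics/c1.png

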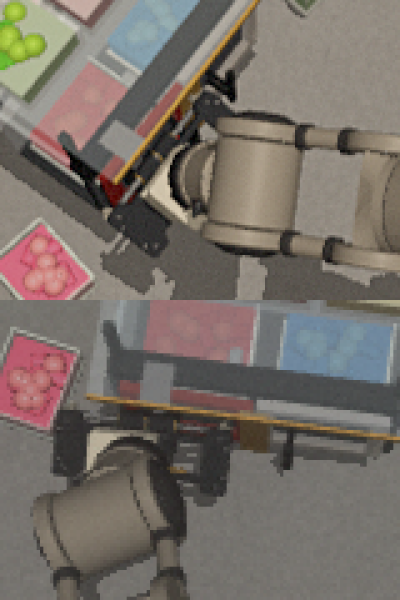

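```bash
python3 -m pendant '[-0.075,0,0.13,0,0,0,1, -0.075,0,0.13,0,0,0,1, -0.05,0,0.09,0,0,0,1, 0,0,0,0,0,0,1]'; python3 -m pendant '[-0.05,0,0.09,0,0,0,1, 0,0,0,0,0,0,1]'; python3 -m pendant '[-0.04,0,0.07,0,0,0,1, 0,0,0,0,0,0,1]'
```

```text
time: 7.2
tool_pos: [640.0, 134.2, 168.8]
tcp_rot: [3.141, -0.528, -0.145]
contact_force: [-1.0, 0.9, 2.5]
grip_width: 0.3
finger_force: 1.1
time: 7.4
tool_pos: [640.1, 134.1, 165.4]
tcp_rot: [3.141, -0.528, -0.145]
contact_force: [-1.6, 1.7, 2.6]
grip_width: 0.1
finger_force: 1.5
time: 7.6
tool_pos: [640.3, 134.1, 163.1]
tcp_rot: [3.141, -0.528, -0.145]
contact_force: [-1.0, 2.4, 4.1]
grip_width: 0.5
finger_force: 1.9
```

```bash
python3 -m pendant '[-0.03,0,0.05,0,0,0,1, 0,0,0,0,0,0,1, 0,0,0,0,0,0,1]'; python3 -m pendant '[-0.02,0,0.035,0,0,0,1, 0,0,0,0,0,0,1, 0,0,0,0,0,0,1]'
```

```text
time: 7.9
tool_pos: [640.4, 134.1, 161.6]
tcp_rot: [3.141, -0.528, -0.145]
contact_force: [-1.3, 2.8, 3.9]
grip_width: 0.3
finger_force: 2.2
time: 8.2
tool_pos: [640.4, 134.1, 160.6]
tcp_rot: [3.141, -0.528, -0.146]
contact_force: [-2.1, 4.0, 5.8]
grip_width: 0.4
finger_force: 3.0
```

```bash
python3 -m pendant '[-0.14,0,-0.08,0,0,0,1, -0.14,0,-0.08,0,0,0,1, -0.14,0,-0.08,0,0,0,1, 0,0,0,0,0,0,1, 0,0,0,0,0,0,1]'
python3 - <<'E'
from h import *
s=save("scene","s2")
s=cv2.resize(s[150:270,140:300],(800,600),interpolation=3)
for th,col in((0,(0,255,255)),(.3,(255,255,255))):
    x=(proj("scene",cw(bar('a',th,185)))+.5-[140,150])*5; cv2.drawMarker(s,tuple(int(q) for q in x),col,0,14)
cv2.imwrite("pics/c2.png",s[:,:,::-1])
E
```

```text
time: 8.7
tool_pos: [624.1, 135.2, 158.6]
tcp_rot: [3.138, -0.523, -0.145]
contact_force: [-5.4, -1.9, 3.4]
grip_width: 0.1
finger_force: 3.0
```

View pics/c2.png

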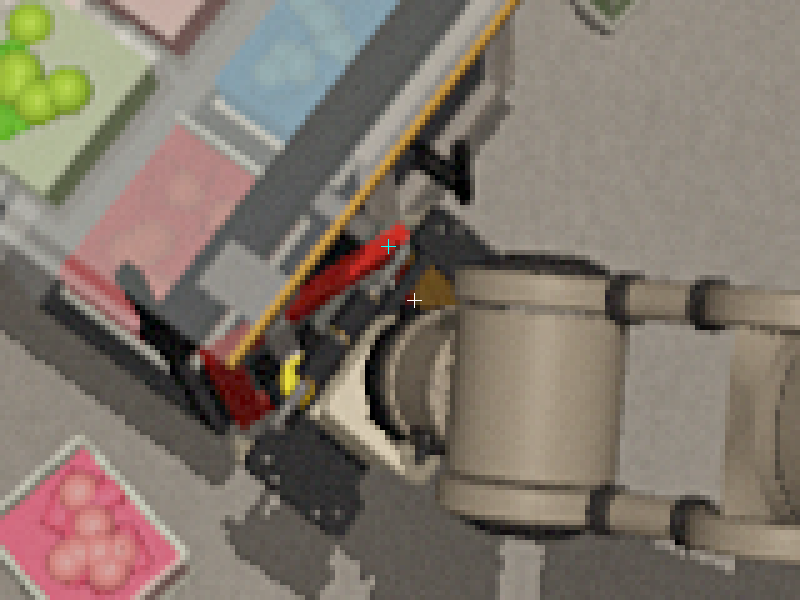

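```bash
python3 -m pendant '[0.13,0,-0.22,0,0,0,1, 0.2,0,-0.35,0,0,0,1, 0,0,-0.6,0,0,0,1, 0,0,-0.9,0,0,0,1, 0,0,-0.9,0,0,0,1, -0.3,0,-0.9,0,0,0,1, -0.7,0,-0.7,0,0,0,1, -0.8,0,-0.6,0,0,0,1, -0.8,0,-0.6,0,0,0,0.5, -0.4,0,-0.4,0,0,0,0.1]'
python3 - <<'E'
from h import *
s=save("scene","s3");t=save("top","t3")
for c in("scene","top"):
    for n in("leaf_a_handle","leaf_b_handle","button_top"): 
        for r in pinpoint(c,n)[:2]: print(c,n,round(r["score"],2),np.round(r["location"],1),wc(atz(c,r["location"],165)).round())
for th in(0,.2,.25,.3,.35,.4):print(th,bar('a',th).round())
plan(bar('a',.3,172),30,grasp=True)
s=cv2.resize(s[150:270,140:300],(800,600),interpolation=3)
for th,col in((.2,(0,255,255)),(.3,(255,255,255))):
    x=(proj("scene",cw(bar('a',th,185)))+.5-[140,150])*5; cv2.drawMarker(s,tuple(int(q) for q in x),col,0,14)
cv2.imwrite("pics/c3.png",s[:,:,::-1])
E
```

```text
time: 9.75
tool_pos: [463.5, 160.1, 280.6]
tcp_rot: [3.141, -0.528, -0.145]
contact_force: [-0.1, 1.7, 0.2]
grip_width: 12.0
finger_force: 0.0
scene leaf_a_handle 0.55 [222.4 214.4] [-90.  62. 165.]
scene leaf_b_handle 0.62 [234.5 181.5] [-58. -47. 165.]
scene leaf_b_handle 0.52 [200.9 357.4] [-286.  434.  165.]
scene button_top 0.62 [217.6 213.2] [-76.  68. 165.]
scene button_top 0.6 [203.1 227.8] [-67. 131. 165.]
top leaf_a_handle 0.96 [239.1 175. ] [-84.  55. 165.]
top leaf_a_handle 0.39 [296.3 167.1] [ -25. -158.  165.]
top leaf_b_handle 0.5 [267.  168.8] [-46. -47. 165.]
top leaf_b_handle 0.43 [237.5 176.4] [-90.  60. 165.]
top button_top 0.68 [323.4 176.4] [ -48. -265.  165.]
top button_top 0.46 [219.7 164.1] [-51. 135. 165.]
0 [-52.  35.   0.]
0.2 [-75.  47.   0.]
0.25 [-81.  50.   0.]
0.3 [-86.  54.   0.]
0.35 [-91.  58.   0.]
0.4 [-96.  63.   0.]
t 10.15 cab [-220.   108.7  279.4] rot [ 0.   -0.05  0.03] shift [2.08 1.82 5.96] n 6.6
```

View pics/c3.png

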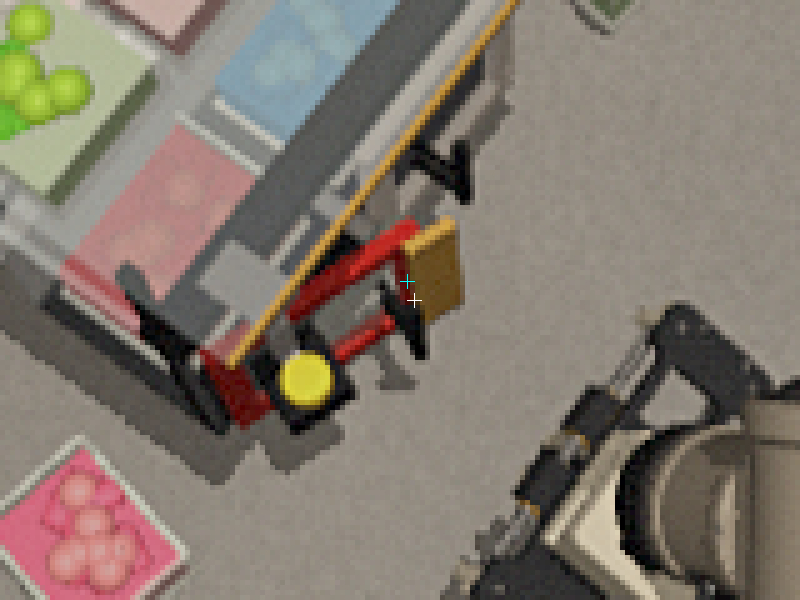

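```bash
python3 -m pendant '[0,0,0,0,0,0,0.1, 0,0,0,0.35,0,0.6,0.1, 0,0,0,0.35,0,0.6,0.1, 0,0,0,0.35,0,0.6,0.1, 0,0,0,0.35,0,0.6,0.1, 0,0,0,0.35,0,0.6,0.1, 0,0,0,0,0,0,0.1]'
python3 - <<'E'
from h import *
print(get_obs()["tcp_rot"])
plan(bar('a',.34,172),30,yaw=-12,grasp=True)
E
```

```text
time: 10.85
tool_pos: [465.3, 159.1, 279.4]
tcp_rot: [-2.902, -0.502, -0.386]
contact_force: [0.9, -0.5, -0.2]
grip_width: 41.1
finger_force: 0.0
[-2.90186336 -0.50177355 -0.38591836]
t 10.85 cab [-220.6  108.2  279.4] rot [-3.24  0.27 -0.39] shift [2.2  0.75 6.03] n 6.5
```

```bash
python3 -m pendant '[0.2,0.1,0.4,-0.81,0.07,-0.1,0.1, 0.3,0.1,0.5,-0.81,0.07,-0.1,0.1, 0.4,0.15,0.5,-0.81,0.07,-0.1,0.1, 0.4,0.15,0.5,-0.81,0.07,-0.1,0.1, 0.4,0.15,0.6,0,0,0,0.1, 0.3,0.1,0.6,0,0,0,0.1, 0,0,0,0,0,0,0.1]'
python3 - <<'E'
from h import *
plan(bar('a',.34,172),30,yaw=-12,grasp=True)
E
```

```text
time: 11.55
tool_pos: [553.2, 110.2, 225.4]
tcp_rot: [3.138, -0.523, -0.355]
contact_force: [-0.2, 0.5, -0.2]
grip_width: 41.5
finger_force: 0.0
t 11.55 cab [-126.5   72.8  225.4] rot [0.03 0.01 0.04] shift [0.23 0.25 2.82] n 2.8
```

```bash
python3 -m pendant '[0.12,0.13,0.3,0,0,0,0.1, 0.11,0.12,0.4,0,0,0,0.1, 0,0,0.5,0,0,0,0.1, 0,0,0.5,0,0,0,0.1, 0,0,0.5,0,0,0,0.1, 0,0,0.4,0,0,0,0.1, 0,0,0.2,0,0,0,0.1]' && python3 -m pendant '[0,0,0,0,0,0,0.5, 0,0,0,0,0,0,1, 0,0,0,0,0,0,1, 0,0,0,0,0,0,1]';python3 - <<'E'
from h import *
s=save("scene","s4");t=save("top","t4")
plan(bar('a',.34,172),30,yaw=-12,grasp=True)
# arc waypoints from current, as tool-frame shifts
R1=R.from_euler('xyz',[np.pi,-np.radians(30),CY-np.radians(12)])
th=np.linspace(.34,1.57,13); P=np.array([cw(bar('a',a)) for a in th])
print((R1.inv().apply(np.diff(P,axis=0))/30).round(2))
E
```

```text
time: 12.25
tool_pos: [594.9, 87.0, 156.8]
tcp_rot: [3.14, -0.524, -0.355]
contact_force: [-0.4, 0.1, 0.1]
grip_width: 41.2
finger_force: 0.0
time: 12.65
tool_pos: [595.0, 87.5, 158.8]
tcp_rot: [3.141, -0.526, -0.355]
contact_force: [0.1, 0.0, 0.2]
grip_width: 13.7
finger_force: 0.0
t 12.75 cab [-81.8  56.4 158.7] rot [-0.01 -0.03  0.03] shift [-0.02  0.03  0.11] n 0.1
[[-0.33 -0.23 -0.19]
 [-0.31 -0.27 -0.18]
 [-0.28 -0.3  -0.16]
 [-0.25 -0.33 -0.15]
 [-0.22 -0.36 -0.13]
 [-0.19 -0.39 -0.11]
 [-0.15 -0.41 -0.09]
 [-0.12 -0.42 -0.07]
 [-0.08 -0.44 -0.05]
 [-0.04 -0.44 -0.02]
 [-0.   -0.45 -0.  ]
 [ 0.04 -0.44  0.02]]
```

```bash
python3 -m pendant '[0,0,0,0,0,0,1, 0,0,0,0,0,0,1]'
```

```text
time: 12.95
tool_pos: [595.0, 87.2, 158.7]
tcp_rot: [3.141, -0.526, -0.355]
contact_force: [-2.1, -1.8, 4.7]
grip_width: 11.2
finger_force: 30.0
```

```bash
python3 -m pendant '[-0.16,-0.11,-0.09,0,0,0,1, -0.17,-0.12,-0.10,0,0,0,1, -0.31,-0.27,-0.18,0,0,0,1, -0.28,-0.30,-0.16,0,0,0,1, -0.25,-0.33,-0.15,0,0,0,1, -0.22,-0.36,-0.13,0,0,0,1, 0,0,0,0,0,0,1]';python3 -c "
from h import *
o=get_obs();p=wc(R.from_euler('xyz',o['tcp_rot']).apply([0,0,-18.8])+o['tool_pos']);print(p,bar('a',.85),np.hypot(p[0]+6,p[1]-157),np.hypot(122,46),o['moment'])"
```

```text
time: 13.65
tool_pos: [564.4, 147.7, 158.4]
tcp_rot: [3.141, -0.525, -0.353]
contact_force: [-3.7, -1.0, 6.9]
grip_width: 10.8
finger_force: 30.0
[-130.10275271  113.50014771  174.62311756] [-128.01543414  111.04095484    0.        ] 131.5056287000454 130.38404810405297 [-0.27307756  0.39405468 -0.24979928]
```

```bash
python3 -m pendant '[-0.19,-0.39,-0.11,0,0,0,1, -0.15,-0.41,-0.09,0,0,0,1, -0.12,-0.42,-0.07,0,0,0,1, -0.08,-0.44,-0.05,0,0,0,1, -0.04,-0.44,-0.02,0,0,0,1, 0,-0.45,0,0,0,0,1, 0.04,-0.40,0.02,0,0,0,1, 0,0,0,0,0,0,1, 0,0,0,0,0,0,1]';python3 -c "
from h import *
o=get_obs();p=wc(R.from_euler('xyz',o['tcp_rot']).apply([0,0,-18.8])+o['tool_pos']);print(p,bar('a',1.57),np.hypot(p[0]+6,p[1]-157),o['moment'])
d=p-[-6,157,0];print('th',np.arctan2(-d[0],-d[1])+np.arctan2(0,1)-np.arctan2(46,122))"
```

```text
time: 14.55
tool_pos: [578.5, 236.4, 158.1]
tcp_rot: [3.141, -0.525, -0.354]
contact_force: [-1.3, 2.4, 2.6]
grip_width: 11.3
finger_force: 30.0
[-129.32848883  203.25707442  174.37916041] [-128.03659235  202.90283356    0.        ] 131.71800594646243 [0.15921834 0.38162344 0.02398378]
th 1.5690641998597206
```

```bash
python3 -m pendant '[0,0,0,0,0,0,0.5, 0,0,0,0,0,0,0.5, 0,0,0,0,0,0,0.5, 0,0,-0.2,0,0,0,0.5, 0,0,-0.4,0,0,0,0.5, 0,0,-0.6,0,0,0,0.5, 0,0,-0.7,0,0,0,0.5, 0,0,-0.8,0,0,0,0.5, 0,0,-0.8,0,0,0,0.5, 0,0,-0.6,0,0,0,0.3]'
python3 - <<'E'
from h import *
plan([-220,-45,280],30)
plan(bar('b',0,172),30,grasp=True)
E
```

```text
time: 15.55
tool_pos: [519.8, 257.7, 267.3]
tcp_rot: [-3.14, -0.526, -0.356]
contact_force: [0.3, 0.2, 0.1]
grip_width: 27.2
finger_force: 0.0
t 15.55 cab [-181.3  213.8  267.3] rot [ 1.47 -0.04 -2.57] shift [-0.91  8.63 -1.01] n 8.7
t 15.55 cab [-181.3  213.8  267.3] rot [ 1.47 -0.04 -2.57] shift [2.14 8.63 5.53] n 10.5
```

```bash
python3 -m pendant '[-0.1,0,-0.25,0.37,0,-0.64,0.1, -0.1,0,-0.25,0.37,0,-0.64,0.1, -0.1,0.1,-0.25,0.37,0,-0.64,0.1, -0.1,0.5,-0.25,0.37,0,-0.64,0.1, -0.05,0.9,0,0,0,0,0.1, -0.05,0.9,0,0,0,0,0.1, -0.05,0.9,0,0,0,0,0.1, -0.05,0.9,0,0,0,0,0.1, -0.05,0.9,0,0,0,0,0.1, -0.05,0.9,0,0,0,0,0.1, -0.05,0.9,0,0,0,0,0.1, -0.05,0.9,0,0,0,0,0.1]'
python3 - <<'E'
from h import *
plan(bar('b',0,172),30,grasp=True)
s=save("scene","s5");t=save("top","t5")
for c in("scene","top"):
    for n in("leaf_a_handle","leaf_b_handle"): 
        for r in pinpoint(c,n)[:2]: print(c,n,round(r["score"],2),np.round(r["location"],1),wc(atz(c,r["location"],165)).round())
cv2.imwrite("pics/c5.png",np.vstack([cv2.resize(s[140:260,160:320],(400,300),interpolation=3),cv2.resize(t[125:215,200:320],(400,300),interpolation=3)])[:,:,::-1])
E
```

```text
time: 16.75
tool_pos: [449.4, 33.9, 279.9]
tcp_rot: [3.141, -0.527, -0.148]
contact_force: [0.9, 0.9, 0.4]
grip_width: 41.2
finger_force: 0.0
t 16.75 cab [-217.8  -18.   279.9] rot [ 0.01 -0.05  0.01] shift [2.99 0.9  6.51] n 7.2
scene leaf_a_handle 0.7 [205.6 258.1] [-129.  201.  165.]
scene leaf_a_handle 0.63 [259.1 140.6] [ -41. -209.  165.]
scene leaf_b_handle 0.92 [232.  181.7] [-52. -42. 165.]
top leaf_a_handle 0.81 [200.5 180.2] [-123.  198.  165.]
top leaf_a_handle 0.29 [376.7 207.5] [-141. -478.  165.]
top leaf_b_handle 0.59 [269.  170.3] [-51. -56. 165.]
```

View pics/c5.png

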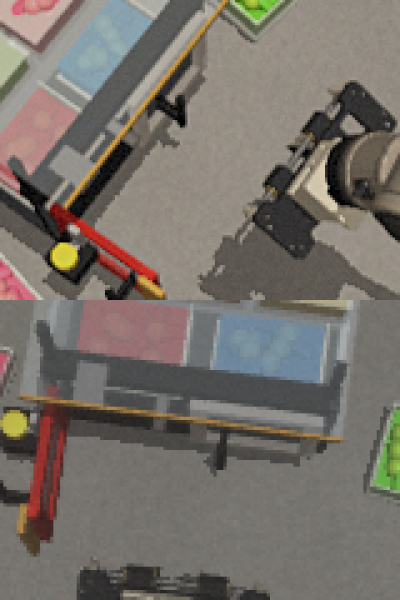

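```bash
python3 -m pendant '[0.3,0.1,0.3,0,0,0,0.1, 0.5,0.15,0.6,0,0,0,0.1, 0.5,0.15,0.6,0,0,0,0.1, 0.5,0.15,0.6,0,0,0,0.1, 0.5,0.15,0.6,0,0,0,0.1, 0.4,0.1,0.5,0,0,0,0.1, 0.29,0.1,0.4,0,0,0,0.1]' && python3 -m pendant '[0,0,0.5,0,0,0,0.1, 0,0,0.6,0,0,0,0.1, 0,0,0.6,0,0,0,0.1, 0,0,0.5,0,0,0,0.1, 0,0,0.4,0,0,0,0.1, 0,0,0.2,0,0,0,0.1]'; python3 -c "
from h import *
plan(bar('b',0,172),30,grasp=True)"
```

```text
time: 17.75
tool_pos: [578.1, -11.6, 229.1]
tcp_rot: [3.14, -0.524, -0.147]
contact_force: [0.4, 0.4, -0.3]
grip_width: 41.4
finger_force: 0.0
time: 18.35
tool_pos: [618.4, -17.8, 156.0]
tcp_rot: [3.141, -0.523, -0.148]
contact_force: [-0.5, 0.5, -0.1]
grip_width: 41.2
finger_force: 0.0
t 18.35 cab [-43.  -44.1 156. ] rot [0.01 0.01 0.01] shift [0.01 0.03 0.02] n 0.0
```

```bash
python3 -m pendant '[0,0,0,0,0,0,0.5, 0,0,0,0,0,0,1, 0,0,0,0,0,0,1, 0,0,0,0,0,0,1, 0,0,0,0,0,0,1, 0,0,0,0,0,0,1, 0,0,0,0,0,0,1]';python3 - <<'E'
from h import *
R1=R.from_euler('xyz',[np.pi,-np.radians(30),CY])
th=np.linspace(0,1.57,17); P=np.array([cw(bar('b',a)) for a in th])
print((R1.inv().apply(np.diff(P,axis=0))/30).round(2).tolist())
E
```

```text
time: 19.05
tool_pos: [617.9, -19.5, 158.5]
tcp_rot: [3.139, -0.526, -0.149]
contact_force: [-2.8, -6.5, 1.2]
grip_width: 11.2
finger_force: 30.0
[[-0.31, 0.17, -0.18], [-0.29, 0.2, -0.17], [-0.28, 0.23, -0.16], [-0.25, 0.26, -0.15], [-0.23, 0.29, -0.13], [-0.21, 0.32, -0.12], [-0.18, 0.34, -0.1], [-0.15, 0.36, -0.09], [-0.12, 0.37, -0.07], [-0.08, 0.38, -0.05], [-0.05, 0.39, -0.03], [-0.02, 0.4, -0.01], [0.02, 0.4, 0.01], [0.05, 0.39, 0.03], [0.08, 0.38, 0.05], [0.11, 0.37, 0.07]]
```

```bash
python3 -m pendant '[-0.15,0.08,-0.09,0,0,0,1, -0.16,0.09,-0.09,0,0,0,1, -0.29,0.20,-0.17,0,0,0,1, -0.28,0.23,-0.16,0,0,0,1, -0.25,0.26,-0.15,0,0,0,1, -0.23,0.29,-0.13,0,0,0,1, -0.21,0.32,-0.12,0,0,0,1, -0.18,0.34,-0.10,0,0,0,1, 0,0,0,0,0,0,1]';cat >>h.py <<'E'
def stat():
    o=get_obs();p=wc(R.from_euler('xyz',o['tcp_rot']).apply([0,0,-18.8])+o['tool_pos'])
    d=p-[-6,-157,0];print(p,np.hypot(*d[:2]),np.hypot(112,46),'th',np.arctan2(-d[0],d[1])-np.arctan2(46,112),o['moment'])
E
python3 -c "
from h import *
stat()"
```

```text
time: 19.95
tool_pos: [548.5, -62.4, 158.3]
tcp_rot: [3.142, -0.524, -0.149]
contact_force: [-6.7, 5.7, 6.9]
grip_width: 11.2
finger_force: 30.0
[-115.01884596  -98.62517392  174.54291395] 123.66377438069583 121.07848694132248 th 0.6894790705819804 [0.90510682 0.66911465 0.53164543]
```

```bash
python3 -m pendant '[-0.15,0.36,-0.09,0,0,0,1, -0.12,0.37,-0.07,0,0,0,1, -0.08,0.38,-0.05,0,0,0,1, -0.05,0.39,-0.03,0,0,0,1, 0,0,0,0,0,0,1]'; python3 -c "
from h import *
stat()"
```

```text
time: 20.45
tool_pos: [528.3, -105.5, 158.3]
tcp_rot: [3.141, -0.524, -0.15]
contact_force: [-6.8, 1.7, 4.6]
grip_width: 11.3
finger_force: 30.0
[-128.56756737 -144.2028148   174.52614032] 123.23382863592992 121.07848694132248 th 1.0770554624961262 [0.41556224 0.78569457 0.18400044]
```

```bash
python3 -m pendant '[-0.01,0.40,-0.01,0,0,0,1, 0.03,0.40,0.02,0,0,0,1, 0.06,0.39,0.04,0,0,0,1, 0.09,0.38,0.05,0,0,0,1, 0.13,0.37,0.08,0,0,0,1, 0,0,0,0,0,0,1, 0,0,0,0,0,0,1]'; python3 -c "
from h import *
stat()"
```

```text
time: 21.15
tool_pos: [530.2, -165.0, 158.2]
tcp_rot: [3.14, -0.525, -0.149]
contact_force: [-9.9, -2.7, 5.4]
grip_width: 10.7
finger_force: 30.0
[-117.95755184 -202.73245706  174.47095586] 120.9377982408771 121.07848694132248 th 1.568883311887143 [-0.26908789  1.27002149 -0.30813336]
```

```bash
python3 -m pendant '[0,0,0,0,0,0,0.5, 0,0,0,0,0,0,0.5, 0,0,0,0,0,0,0.5, 0,0,-0.2,0,0,0,0.5, 0,0,-0.4,0,0,0,0.5, 0,0,-0.6,0,0,0,0.5, 0,0,-0.7,0,0,0,0.5, 0,0,-0.8,0,0,0,0.5, 0,0,-0.8,0,0,0,0.5, -0.4,0,-0.8,0,0,0,0.5, -0.8,0,-0.5,0,0,0,0.5, -0.8,0,-0.5,0,0,0,0.5]'; python3 -m pendant '[-0.8,0,-0.5,0,0,0,0.5, -0.8,0,-0.5,0,0,0,0.5, -0.4,0,-0.2,0,0,0,0.5, 0,0,0,0,0,0,0.5]'
python3 - <<'E'
from h import *
s=save("scene","s6");t=save("top","t6")
for c in("scene","top"):
    for n in("leaf_a_handle","leaf_b_handle"): 
        for r in pinpoint(c,n)[:2]: print(c,n,round(r["score"],2),np.round(r["location"],1),wc(atz(c,r["location"],165)).round())
print(bar('a',1.57),bar('b',1.57))
cv2.imwrite("pics/c6.png",np.hstack([cv2.resize(s[120:280,140:300],(400,400),interpolation=3),cv2.resize(t[110:230,195:315],(400,400),interpolation=3)])[:,:,::-1])
E
```

```text
time: 22.35
tool_pos: [399.9, -144.3, 266.5]
tcp_rot: [3.139, -0.526, -0.147]
contact_force: [-0.6, -0.1, 1.4]
grip_width: 22.9
finger_force: 0.0
time: 22.75
tool_pos: [330.5, -134.2, 267.0]
tcp_rot: [3.139, -0.526, -0.15]
contact_force: [0.2, -0.1, 0.5]
grip_width: 22.9
finger_force: 0.0
scene leaf_a_handle 0.74 [203.5 256.3] [-121.  200.  165.]
scene leaf_b_handle 0.64 [199.6 355.6] [-280.  432.  165.]
top leaf_a_handle 0.67 [200.4 181.9] [-130.  197.  165.]
top leaf_b_handle 0.59 [307.2 190.5] [-110. -210.  165.]
[-128.03659235  202.90283356    0.        ] [-118.03659552 -202.91079682    0.        ]
```

View pics/c6.png

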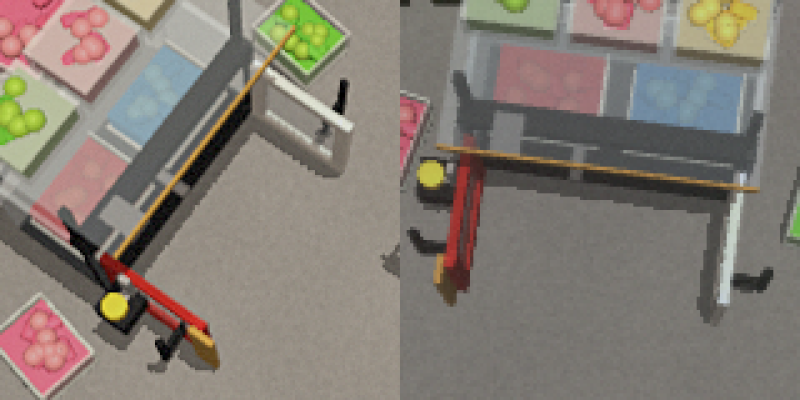

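The picture shows both doors standing square to the front: red on the left, with its button at about (115,306) in the left crop, and white on the right. The two tubs in view have not moved and the gripper is clear.

```bash
python3 -c "
from plant import *
print(close_job())"
```

```text
the job is handed in; nothing more can be done
None
```

The job is handed in at about 23 s on the robot's clock: I pressed the button, opened the red door while the white one was still shut, then opened the white door, and both now stand about square to the cabinet with the robot clear of them; the bystanders in the last pictures look undisturbed.

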